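# Lock the camera clamp with a flat screwdriver

### The arm

A 7-joint arm with a two-finger parallel gripper is mounted at the origin on the work surface. World frame = base frame: x ahead of the robot, y to its left, z up, the work surface at z = 0. Lengths are in m, angles in rad, forces in N, time in s.
With the tool pointing down it reaches from about 0.425 to 0.875 m from the base axis. Payload 4.7 kg.
Tool frame: the origin (TCP) lies at the very end of the fingers, on their centre line; the grasp point (between the pads) lies 19 mm behind it; z points along the fingers, y is the direction in which the jaws open and shut (so a half turn about z gives the same grasp; the last joint's range is limited). The gripper opens to 87 mm and grips with 3 to 60 N. Pads are 19 mm wide; open, the fingers measure 117 mm over their backs; the gripper's body (75 mm by 190 mm) begins 51 mm behind the grasp point.
Start: joints at [-1.322, 0.321, -0.07, 1.45, 0.023, 1.371, -0.057], TCP at [0.151, 0.632, 0.223] pointing down, gripper open.
Joint ranges: [-2.86, 2.86], [-0.3, 2.09], [-1.38, 1.24], [0.06, 2.45], [-1.56, 4.7], [0.09, 2.05], [-2.69, 2.69]. Speed limits (rad/s): [2.57, 2.57, 3.14, 3.14, 3.14, 3.14, 3.14].

### API

Orientations are given as a rotation vector (axis times angle).
In Python, from bench import * gives the robot as it stands.
- The arm moves only by the shell command python3 -m jog 'ROWS' [OPENING] [FORCE]. ROWS is JSON, a list of rows, each a list of 4 numbers: the shift along the world's x, y, z in mm, then the turn about the world's z in rad. In form: [[x, y, z, twist], ...]. A call has exactly 8 rows; each row is the pose to reach, as a shift and turn from the pose commanded when the call began; what a row does not reach only later rows make up. A row lasts 1/8 s, in which the tool goes at most 62.5 mm and 10.7 degrees, less where a joint would pass 70% of its speed; a pose out of reach is approached as far as the arm can. A call with a gripper value outside its range is refused whole. OPENING is the opening, from -1 (shut) to 1 (fully open), set as the call begins (- or left out, the last holds). The fingers move at their own pace and stop on an object; FORCE is the grip in N (left out, the last holds). Time passes only in rows, so rows that repeat a pose let the fingers close, or fill a call up. It gives the time, the measured TCP pose, the force and the opening at its end, in the units of the state.
- get_state(): the state, without advancing time (a new reading comes with each control period).
- get_image(name): name is "side" or "top" or "wrist"; returns a dict with "image" (384x512x3 uint8, red, green, blue), "fx", "fy", "cx", "cy" (pixels), "position" and "rotation" of the camera in the world; the wrist camera has in their place "tool_from_camera" (4x4, takes a point from camera to tool coordinates, whose origin is the TCP and whose axes are the flange's). Camera axes: x right, y down, z forward; pixel columns grow to the right and rows downward; lengths in m; the calibration is good to about 2 mm. A picture is of the moment at which its call begins: read the wrist's pose just before it. There is no depth.
- close_job(): hands the job in, once; it reports no verdict.
The state is a dict: "time": time; "joint_positions": joint angles; "qd": joint speeds; "joint_torque": joint torques, N m; "position": TCP position; "tool_rot": TCP orientation; "ft_force": force on the tool from outside, world axes, zero at the start; "torque": the same for the moment, N m; "grip_width": opening from 0.0 (shut) to 1.0 (fully open).
Only numpy, scipy, OpenCV 4.12 (cv2) and the standard library are available. Lean on these libraries where they do the work, as an engineer would, in place of code of your own. Each camera call takes 0.05 s, during which the arm holds its last target. There are 200 camera calls.

### The job

Take the flat screwdriver from its wooden stand, rest its blade lightly on the slotted brass screw of the camera clamp and rotate it until you feel the blade drop into the slot, then turn the screw clockwise (seen from above) until it comes up against its stop, without pressing hard on the screw or forcing it past the stop. Put the screwdriver back upright in the hole of its stand, fully down, let go, and leave the lens, the small camera and the tray where they are.

Things in the scene. Friction and masses are not known exactly. Their poses are not given: they have to be found in the camera images.
- clamp: camera clamp, fixed to the table: grey base 180 x 100 x 12 mm with a round aluminium boss, 44 mm across, rim 56 mm above the table, and a black camera (top 89 mm above the table) held behind it. Origin: on the axis of boss and screw, at table height; z up; x points from the boss to the camera, whose near face is 82 mm from the axis. The screw locks the blue jaw before the camera.
- screw_top (a point): centre of the slotted screw's top face at rest, 50 mm above the table, axes as the clamp. Brass head 20 mm across in a 24 mm wide well, 6 mm below the rim. Slot: straight across the head, 4 mm wide, 5 mm deep. Its heading is not measured: at joint screw = 0 it lies anywhere within 0.8 rad either side of the clamp's x axis, and turns clockwise as the screw does.
- screw (a joint): turn of the screw, rad, growing clockwise seen from above; starts between 0 and 0.25 (0 is its loose end). It turns stiffly (0.06 N m friction) and stays where it is left. At 1.30 it meets a hard stop: the torque then rises at once; 0.1 N m says it is home, and much over 0.15 N m (blade driven some 0.15 rad on past the stop) forces it and spoils the slot.
- plunger (a joint): how far the spring-loaded screw is pushed down into its boss, m: 0 is up, 0.006 its bottom; about 2.5 N to start and 1 N more per mm. A blade riding on the head keeps it pushed down; when the blade drops into the slot the screw springs up round it and the push falls (to 0 to 3 N if the tip was held 3 to 4 mm below the resting top face).
- driver: flat screwdriver, 148 mm long, about 120 g. Origin: middle of the blade's edge (the tip); z points from tip to handle, x along the blade's width. Blade 12 mm wide (x), 2 mm thick (y); round shaft 7 mm thick; black collar 34 mm across, 72 to 78 mm above the tip. It starts upright in the stand, collar on the stand's top, tip 8 mm above the table.
- driver_grip (a point): centre of the driver's red square handle, on the driver's axis 113 mm above the tip, axes as the driver. The handle is 24 mm across its flats, which face along x and y, and reaches from 78 to 148 mm above the tip.
- stand: wooden driver stand, fixed to the table, 80 x 80 mm, 80 mm high, open on two sides. Origin: centre of the underside, z up.
- stand_hole (a point): centre of the square through-hole, 18 x 18 mm, sides along the stand's x and y, in the stand's 8 mm thick top; at the top face, 80 mm above the table. Below it is hollow down to 6 mm above the table. Blade and shaft hang through the hole and the driver's collar rests on the top.
- lens: loose black camera lens standing upright, 62 mm across and 62 mm high, origin at the centre of its underside; bystander.
- compact: loose small red camera, 34 x 90 x 58 mm, origin at the centre of its underside; bystander.
- tray: loose yellow tray of small screws, 80 x 60 x 18 mm, origin at the centre of its underside; bystander.
Mind the look-alikes: they are no part of the job. What is meant by the stand is not blue, and is the smaller of those in its own colour.

How it is judged:
On the way, in this order (a step that is already met when the one before it is completed fails the run):
1. the blade has dropped into the slot of the screw (horizontal distance between driver and clamp below 0.004 m and ((z of driver in the frame of clamp below 0.047 m and value of joint plunger below 0.001 m) or (z of driver in the frame of clamp below 0.045 m and value of joint plunger below 0.003 m) or z of driver in the frame of clamp below 0.0425 m)), for 0.1 s.
2. with the blade in the slot, the screw is turned clockwise to its stop (beyond 1.2 rad) (all of step 1 and value of joint screw above 1.2 rad), for 0.1 s.
At the end, for the whole second after the job is handed in: the screw stands at its stop (beyond 1.2 rad) and the screwdriver is back in its stand, released and at rest: upright within 0.1 rad, its tip within 7 mm of the stand's axis and 4 to 11 mm above the table (value of joint screw above 1.2 rad and horizontal distance between driver and stand below 0.007 m and z of driver in the frame of stand between 0.004 and 0.011 m and angle between driver's own z axis and vertical below 0.1 rad and linear speed of driver below 0.02 m/s); the robot touches nothing.
It fails at once if the screwdriver presses on the clamp's boss or camera with more than 25 N (contact force between driver and clamp above 25 N).
It fails at once if the screw is pressed hard or forced against its stop: the blade's contacts with the screw add up to more than 50 N (contact force between driver and screw above 50 N).
It fails at once if the lens, the small camera or the tray is moved by more than 15 mm (distance of any of lens, compact, tray from where it was at the start of the episode above 0.015 m).
It also fails if it takes over 64 s, if anything falls off the work surface, if the arm or the gripper's body presses on something with over 40 N, if the wrist force passes 120 N, or if a joint passes its speed limit or range.

## Working session

There is one attempt and no reset: what is moved stays moved. The work goes in short steps, Python scripts to look and compute and a shell command to move; the robot and the scene stay as the last step left them, time stands still between calls to the robot, and variables do not carry over. Pictures are saved under pics/ and viewed, about 8 in all and at most 12, crops included, and the job is handed in when it is done.

```bash
mkdir -p pics; ls; cat > h.py <<'E'
from bench import *
import numpy as np, cv2
from scipy.spatial.transform import Rotation as R
def snap(name,fn):
    s=get_state(); d=get_image(name); cv2.imwrite('pics/'+fn,d['image'][:,:,::-1])
    K=np.array([[d['fx'],0,d['cx']],[0,d['fy'],d['cy']],[0,0,1]])
    if 'position' in d:
        Rm=np.array(d['rotation']); Rm=Rm if Rm.shape==(3,3) else R.from_rotvec(Rm).as_matrix(); p=np.array(d['position'])
    else:
        T=np.eye(4); T[:3,:3]=R.from_rotvec(s['tool_rot']).as_matrix(); T[:3,3]=s['position']
        T=T@np.array(d['tool_from_camera']); Rm=T[:3,:3]; p=T[:3,3]
    np.savez('pics/'+fn[:-4]+'.npz',K=K,R=Rm,p=p); return d['image']
def ray(fn,u,v):
    c=np.load('pics/'+fn+'.npz'); r=c['R']@np.linalg.inv(c['K'])@np.array([u,v,1.]); return c['p'],r/np.linalg.norm(r)
def at_z(fn,u,v,z):
    p,r=ray(fn,u,v); return p+r*(z-p[2])/r[2]
def tri(*obs):
    A=np.zeros((3,3));b=np.zeros(3)
    for o in obs:
        p,r=ray(*o); M=np.eye(3)-np.outer(r,r); A+=M; b+=M@p
    x=np.linalg.solve(A,b); return x,[np.linalg.norm(np.cross(x-ray(*o)[0],ray(*o)[1])) for o in obs]
def proj(fn,X):
    c=np.load('pics/'+fn+'.npz'); q=c['K']@c['R'].T@(np.array(X)-c['p']); return q[:2]/q[2]
E
python3 - <<'E'
from h import *
a=[snap(n,n+'0.png') for n in('top','side','wrist')]
s=get_state(); print({k:np.round(v,3) for k,v in s.items()})
for n in('top0','side0','wrist0'): c=np.load(f'pics/{n}.npz'); print(n,c['p'].round(3),c['K'][0,0],c['R'].round(2).tolist())
E
```

```text
pics
{'time': np.float64(0.15), 'joint_positions': array([-1.322,  0.322, -0.07 ,  1.451,  0.023,  1.371, -0.057]), 'qd': array([-0.   , -0.003, -0.001, -0.005, -0.   , -0.002,  0.   ]), 'joint_torque': array([-0.0000e+00, -4.9179e+01, -4.0500e-01, -3.1288e+01, -6.4000e-02,
        4.0000e-02,  0.0000e+00]), 'position': array([0.151, 0.632, 0.222]), 'tool_rot': array([-3.68e-01, -3.12e+00,  2.00e-03]), 'ft_force': array([ 0.337, -0.338,  0.997]), 'torque': array([ 0.024, -0.009, -0.   ]), 'grip_width': np.float64(1.002)}
top0 [ 0.505 -0.01   1.181] 417.8392751013445 [[0.01, -1.0, 0.06], [-1.0, -0.01, -0.0], [0.0, -0.06, -1.0]]
side0 [-0.069 -0.602  0.731] 372.46774502784154 [[0.7, -0.41, 0.58], [-0.71, -0.42, 0.56], [0.01, -0.81, -0.59]]
wrist0 [0.069 0.652 0.383] 308.4117659986489 [[0.23, 0.93, 0.29], [0.97, -0.22, -0.07], [-0.0, 0.3, -0.95]]
```

View pics/top0.png

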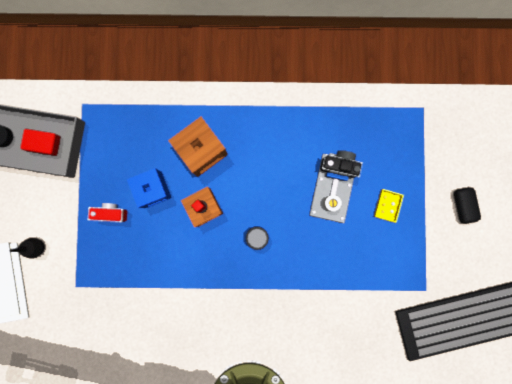

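View pics/side0.png

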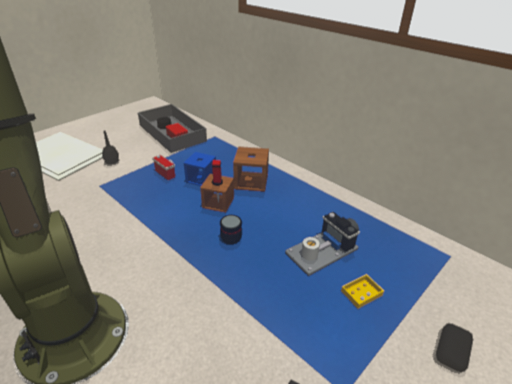

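The top view shows the smaller wooden stand with the driver (red, ~(200,206)) and the clamp's boss at ~(333,203). The larger brown stand and the blue one are the look-alikes. The lens is at (257,238), the compact at (107,214) and the tray at (389,206).

```bash
python3 - <<'E'
from h import *
print('handle top',tri(('top0',199,206),('side0',217,160)))
print('handle top@.156',at_z('top0',199,206,.156))
print('boss rim',tri(('top0',333,203),('side0',311,241)), at_z('top0',333,203,.056))
print('cam',at_z('top0',342,166,.089))
for n,u,v,z in(('lens',257,238,.062),('compact',107,214,.058),('tray',389,206,.018)): print(n,at_z('top0',u,v,z).round(3))
a=cv2.imread('pics/top0.png')
b=np.hstack([cv2.resize(a[170:240,165:235],(400,400),interpolation=cv2.INTER_CUBIC),cv2.resize(a[150:220,300:370],(400,400),interpolation=cv2.INTER_CUBIC)])
cv2.imwrite('pics/crop0.png',b)
E
```

```text
handle top (array([0.53588468, 0.12614752, 0.16159248]), [np.float64(0.0002760452040886262), np.float64(0.00027604520408872416)])
handle top@.156 [0.5362596 0.1267058 0.156    ]
boss rim (array([ 0.55116899, -0.2201648 ,  0.05910413]), [np.float64(8.372987529253265e-06), np.float64(8.37298752914083e-06)]) [ 0.55130224 -0.22075345  0.056     ]
cam [ 0.64753932 -0.23829307  0.089     ]
lens [ 0.456 -0.017  0.062]
compact [0.515 0.386 0.058]
tray [ 0.546 -0.384  0.018]
```

View pics/crop0.png

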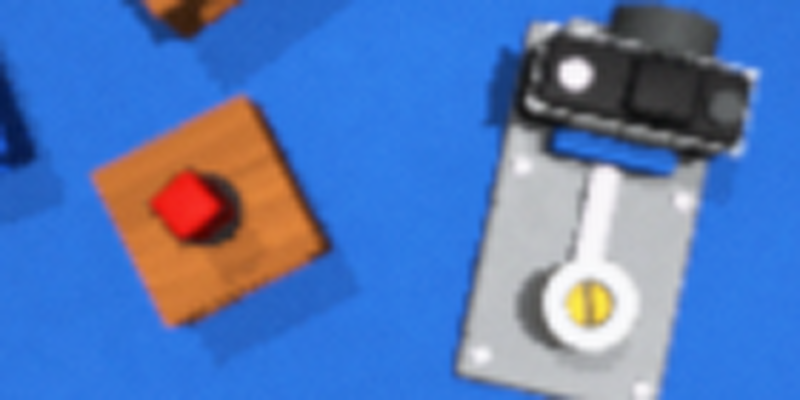

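The crop shows the handle turned roughly 45° to the image and the slot visible in the brass head. I'll move above the driver and look with the wrist camera.

```bash
python3 -m jog '[[30,-40,50,0],[65,-85,80,0],[100,-130,80,0],[135,-178,80,0],[170,-226,80,0],[205,-274,80,0],[240,-320,80,0],[275,-365,80,0]]' 1; python3 -m jog '[[35,-45,0,0],[70,-90,0,0],[100,-130,0,0],[105,-140,0,0],[105,-140,0,0],[105,-140,0,0],[105,-140,0,0],[105,-140,0,0]]'
python3 - <<'E'
from h import *
snap('wrist','w1.png'); s=get_state(); print(s['position'],s['tool_rot'],s['joint_positions'].round(2) if hasattr(s['joint_positions'],'round') else s['joint_positions'])
a=cv2.imread('pics/w1.png')
E
```

```text
time: 1.15
position: [0.427, 0.2654, 0.3025]
tool_rot: [0.368, 3.12, 0.001]
ft_force: [0.5, 0.4, 0.4]
grip_width: 1.002
time: 2.15
position: [0.5309, 0.1282, 0.3027]
tool_rot: [0.365, 3.12, 0.001]
ft_force: [-0.8, 0.3, -0.3]
grip_width: 0.997
[0.53096605 0.12792077 0.3026538 ] [3.65835737e-01 3.12014995e+00 4.36529112e-04] [-0.7   0.07  0.45  1.6  -0.03  1.48  1.08]
```

View pics/w1.png

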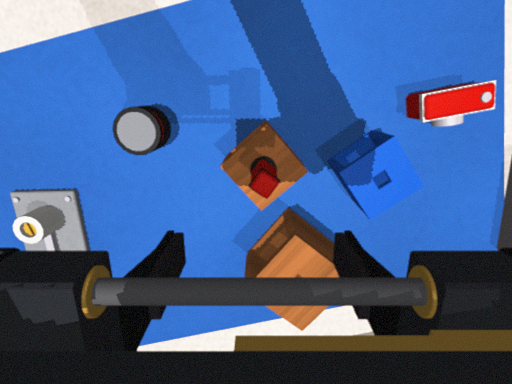

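The wrist view has the driver's handle at ~(265,180) on the smaller wooden stand, with the boss at (28,230). I'll enlarge both.

```bash
python3 - <<'E'
from h import *
a=cv2.imread('pics/w1.png')
b=np.hstack([cv2.resize(a[118:218,215:315],(500,500),interpolation=cv2.INTER_CUBIC),cv2.resize(a[205:255,3:53],(300,300),interpolation=cv2.INTER_CUBIC).copy() if 0 else cv2.copyMakeBorder(cv2.resize(a[205:255,3:53],(300,300),interpolation=cv2.INTER_CUBIC),0,200,0,0,cv2.BORDER_CONSTANT)])
cv2.imwrite('pics/crop1.png',b)
E
```

```text
(no output)
```

View pics/crop1.png

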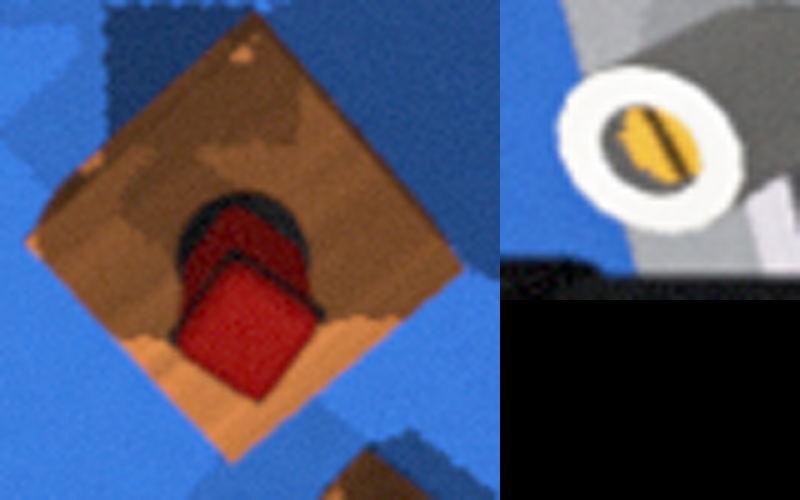

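```bash
python3 - <<'E'
from h import *
def quad(P,z):
    Q=np.array([at_z('w1',215+x/5,118+y/5,z)[:2] for x,y in P]); n=[np.roll(Q,-1,0)[i]-Q[i] for i in range(4)]
    th=[np.degrees(np.arctan2(v[1],v[0]))%90 for v in n]; print(Q.mean(0).round(4),np.round([np.linalg.norm(v) for v in n],4),np.round(th,1)); return Q.mean(0)
h=quad([(175,338),(237,256),(322,317),(260,402)],.156)
st=quad([(30,240),(235,462),(462,268),(255,12)],.080)
print('handle tri',tri(('w1',215+248.5/5,118+328/5),('top0',199,206)),tri(('w1',215+248.5/5,118+328/5),('side0',217,160)))
p=lambda x,y,z:at_z('w1',3+x/6,205+y/6,z)
print('boss',p(150,150,.056), tri(('w1',28,230),('top0',333,203)))
a,b=p(145,110,.05),p(182,182,.05); d=a-b; print('slot',(a+b)/2,np.arctan2(d[1],d[0]), 'clampx',np.arctan2(-.2383+.2208,.6475-.5513))
from scipy.spatial.transform import Rotation
s=get_state(); M=R.from_rotvec(s['tool_rot']).as_matrix(); print('toolx',np.arctan2(M[1,0],M[0,0]),'tooly',np.arctan2(M[1,1],M[0,1]))
E
```

```text
[0.5341 0.1346] [0.0216 0.0219 0.0225 0.0226] [40.4 40.5 42.3 38.5]
[0.5348 0.1351] [0.0797 0.0783 0.0831 0.08  ] [27.7 29.1 26.6 31.6]
handle tri (array([0.53838143, 0.13164833, 0.13426269]), [np.float64(0.0024940155322672485), np.float64(0.002494015532267194)]) (array([0.53679069, 0.13288586, 0.15695841]), [np.float64(0.003482625729001328), np.float64(0.0034826257290012375)])
boss [ 0.55071277 -0.21725655  0.056     ] (array([ 0.5517011 , -0.22158741,  0.05123182]), [np.float64(0.0002112861279458066), np.float64(0.00021128612794569861)])
slot [ 0.55205242 -0.21895265  0.05      ] -3.131003426908019 clampx -0.1799449743622929
toolx 2.908159638319127 tooly 1.3373633217601981
```

Handle yaw is ≈40.5° and stand yaw ≈28.5°, with the driver at about (0.535, 0.133). The slot lies about along world x. I'll turn tool y to 40.5°, descend to just above the handle and check.

```bash
python3 -m jog '[[1,1,-10,-0.16],[2,2,-30,-0.32],[3,4,-55,-0.48],[4,5,-80,-0.6],[4,5,-105,-0.63],[4,5,-120,-0.63],[4,5,-122,-0.63],[4,5,-122,-0.63]]'
python3 - <<'E'
from h import *
snap('wrist','w2.png'); s=get_state(); M=R.from_rotvec(s['tool_rot']).as_matrix(); print(s['position'],np.arctan2(M[1,1],M[0,1]))
a=cv2.imread('pics/w2.png')
for z in(0,-.024): print(proj('w2',np.array(s['position'])+[0,0,z]))
E
```

```text
time: 3.2
position: [0.5357, 0.1323, 0.1813]
tool_rot: [1.316, 2.852, 0.001]
ft_force: [-0.5, 0.5, 0.3]
grip_width: 0.999
[0.53590978 0.13235239 0.18162624] 0.7062648747776004
[258.67796184 249.69936484]
[258.6513874 232.3862778]
```

View pics/w2.png

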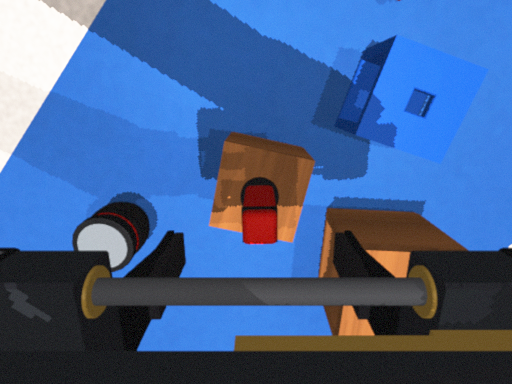

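The handle is square to the jaws, centred at (260,226), about 3.5 mm toward the camera side. Checking the larger stand's clearance to the gripper body before descending.

```bash
python3 - <<'E'
from h import *
print(at_z('w2',260,225.5,.156))
print('big near corner', tri(('top0',193,175),('w2',328,209)), tri(('top0',193,175),('side0',233,186)))
print(tri(('top0',203,118),('side0',269,150)))
for u,v in((170,145),(203,118),(226,152),(193,175)): print(at_z('top0',u,v,.1).round(3))
E
```

```text
[0.53385917 0.13611625 0.156     ]
big near corner (array([0.62362366, 0.15971393, 0.01447772]), [np.float64(0.0055891287836245555), np.float64(0.005589128783624548)]) (array([0.62977974, 0.16461236, 0.00268976]), [np.float64(0.0016948804574060123), np.float64(0.0016948804574058827)])
(array([0.7679047 , 0.12789524, 0.10253807]), [np.float64(0.00021870225388162325), np.float64(0.00021870225388147008)])
[0.696 0.213 0.1  ]
[0.769 0.128 0.1  ]
[0.68  0.066 0.1  ]
[0.618 0.151 0.1  ]
```

```bash
python3 -m jog '[[-2,3,-8,0],[-2,3,-24,0],[-2,3,-42,0],[-2,3,-58,0],[-2,3,-70,0],[-2,3,-78,0],[-2,3,-78,0],[-2,3,-78,0]]' && python3 -m jog '[[0,0,0,0],[0,0,0,0],[0,0,0,0],[0,0,0,0],[0,0,0,0],[0,0,0,0],[0,0,0,0],[0,0,0,0]]' -1 30 && python3 -m jog '[[0,0,5,0],[0,0,10,0],[0,0,20,0],[0,0,35,0],[0,0,55,0],[0,0,75,0],[0,0,90,0],[0,0,90,0]]'
python3 - <<'E'
from h import *
snap('side','s1.png');snap('wrist','w3.png'); s=get_state(); M=R.from_rotvec(s['tool_rot']).as_matrix(); print(s['position'],np.arctan2(M[1,1],M[0,1]),s['torque'])
a=cv2.imread('pics/s1.png')
X=np.array(s['position'])
for z in(.019-.04,-.04,-.09):print(proj('s1',X+[0,0,z]),proj('w3',X+[0,0,z]))
u,v=map(int,proj('s1',X+[0,0,-.06]))
b=np.hstack([cv2.resize(a[v-50:v+50,u-40:u+40],(400,500),interpolation=cv2.INTER_CUBIC),cv2.resize(cv2.imread('pics/w3.png')[150:350,160:320],(400,500))])
cv2.imwrite('pics/crop3.png',b)
E
```

```text
time: 4.25
position: [0.5337, 0.1353, 0.1031]
tool_rot: [1.316, 2.852, 0.001]
ft_force: [0.4, -1.0, 0.1]
grip_width: 1.0
time: 5.25
position: [0.5333, 0.1352, 0.1026]
tool_rot: [1.316, 2.852, 0.0]
ft_force: [0.8, -1.0, -0.0]
grip_width: 0.273
time: 6.25
position: [0.5342, 0.1355, 0.1943]
tool_rot: [1.316, 2.851, 0.004]
ft_force: [-0.3, 0.0, -1.0]
grip_width: 0.269
[0.53300742 0.13509231 0.19229845] 0.7060201411387358 [-0.13770792  0.03582787  0.05822433]
[214.19956322 156.38601871] [257.70419356 233.2682144 ]
[214.5051505  161.93111924] [257.76724323 221.94421319]
[215.28038552 175.99831489] [257.89217183 199.5064825 ]
```

View pics/crop3.png

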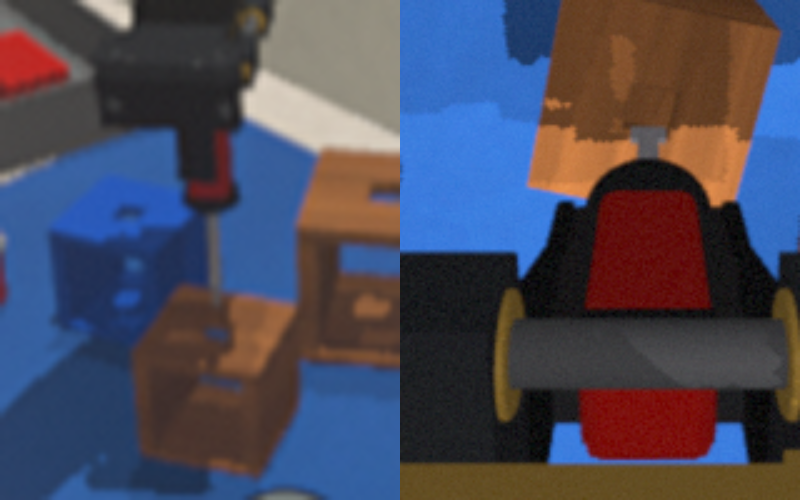

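Grasped. In the wrist crop the blade hangs below the collar, its width parallel to the jaw direction, with the tip at pixel ~(260,201). I'll carry it to the clamp, stopping about 40 mm short so the screw is in view, with the blade turned to the slot heading.

```bash
python3 -m jog '[[0,-10,15,0],[2,-40,30,-0.1],[4,-75,30,-0.2],[6,-115,30,-0.3],[8,-155,30,-0.4],[10,-195,30,-0.5],[12,-235,30,-0.6],[14,-275,30,-0.7]]' && python3 -m jog '[[1,-35,0,0],[2,-70,-5,0],[3,-100,-10,0],[4,-115,-15,0],[4,-120,-20,0],[4,-120,-20,0],[4,-120,-20,0],[4,-120,-20,0]]'
python3 - <<'E'
from h import *
snap('wrist','w4.png'); ss=[get_state()]; s=ss[0]; M=R.from_rotvec(s['tool_rot']).as_matrix(); X=np.array(s['position']); print(X,np.arctan2(M[1,1],M[0,1]),s['torque'],M[:,2])
print('tip pred',proj('w4',X+M[:,2]*.0946),'screw pred',proj('w4',[.5515,-.219,.05]))
u,v=map(int,proj('w4',[.5515,-.219,.05])); print(u,v)
a=cv2.imread('pics/w4.png')
b=cv2.resize(a[v-50:v+75,u-60:u+65],(600,600),interpolation=cv2.INTER_CUBIC); print(u-60,v-50)
cv2.imwrite('pics/crop4.png',b)
E
```

```text
time: 7.35
position: [0.5462, -0.143, 0.2222]
tool_rot: [-2.222, -2.22, 0.001]
ft_force: [0.3, 0.4, -1.2]
grip_width: 0.27
time: 8.35
position: [0.5517, -0.2588, 0.2028]
tool_rot: [2.213, 2.23, 0.001]
ft_force: [-0.4, 0.3, 0.1]
grip_width: 0.276
[ 0.55166833 -0.25894904  0.20286737] 0.007378109379634092 [-0.09517879  0.05577478 -0.01030207] [ 6.75137679e-04  2.88509733e-04 -9.99999730e-01]
tip pred [259.22343267 198.42899373] screw pred [259.26528875 143.10364771]
259 143
199 93
```

View pics/crop4.png

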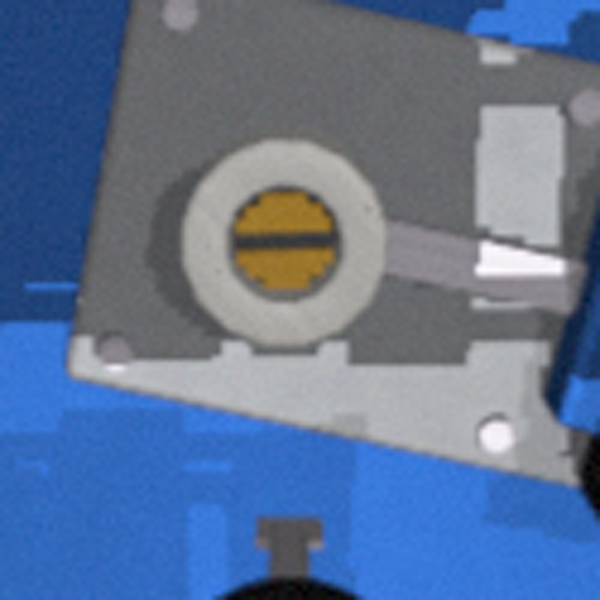

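The slot centre is at crop (286,241) and runs almost parallel to the blade. The blade edge is at (289,520). Working out the shift from tip to screw in the same image:

```bash
python3 - <<'E'
from h import *
f=lambda x,y,z:at_z('w4',199+x/4.8,93+y/4.8,z)
zt=.2028-.0946
t=f(289.5,520,zt); b=f(321,519,zt)-f(258,519,zt); s=f(286,240.7,.05); sl=f(340,239,.05)-f(233,242,.05); sc=f(286,241,.05); rim=f(284.5,243,.056)
print('tip',t,'screw',s,'rim',rim,'shift',(s-t)*1000, (rim-t)*1000); print(np.arctan2(b[1],b[0]),np.arctan2(sl[1],sl[0]),np.linalg.norm(b),np.linalg.norm(sl))
E
```

```text
tip [ 0.55183538 -0.26162836  0.1082    ] screw [ 0.55080763 -0.21904878  0.05      ] rim [ 0.55049519 -0.21867167  0.056     ] shift [ -1.02775379  42.57958457 -58.2       ] [ -1.3401923   42.95668903 -52.2       ]
0.008679752315470907 0.0367043930431291 0.011519004990099958 0.0226539222335916
```

```bash
python3 -m jog '[[0,10,0,0],[0,25,-5,0.03],[-1,37,-12,0.03],[-1,42.5,-20,0.03],[-1,42.5,-30,0.03],[-1,42.5,-38,0.03],[-1,42.5,-42,0.03],[-1,42.5,-42,0.03]]'
python3 - <<'E'
from h import *
snap('wrist','w5.png'); s=get_state(); M=R.from_rotvec(s['tool_rot']).as_matrix(); X=np.array(s['position']); print(X,np.arctan2(M[1,1],M[0,1]),s['torque'],s['ft_force'])
snap('side','s5.png'); snap('top','t5.png')
u,v=proj('s5',[.5508,-.219,.06]).astype(int); print(u,v)
a=cv2.imread('pics/w5.png'); c=cv2.imread('pics/s5.png')
b=np.hstack([cv2.resize(a[160:230,225:295],(400,400),interpolation=cv2.INTER_CUBIC),cv2.resize(c[v-35:v+15,u-25:u+25],(400,400),interpolation=cv2.INTER_CUBIC)])
cv2.imwrite('pics/crop5.png',b)
E
```

```text
time: 9.4
position: [0.55, -0.2177, 0.1602]
tool_rot: [-2.182, -2.26, 0.001]
ft_force: [0.3, 0.1, -1.7]
grip_width: 0.274
[ 0.55021592 -0.21774779  0.16058168] 0.03545253447129303 [-0.11385353  0.07850648 -0.02085791] [-0.19487827  0.01137062 -0.82565681]
310 240
```

View pics/crop5.png

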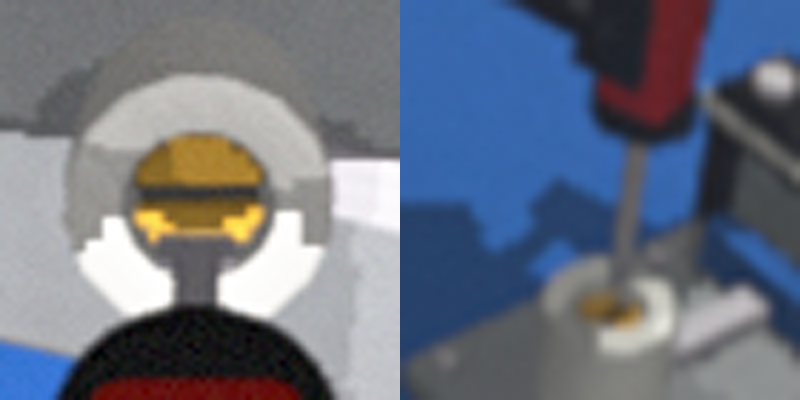

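```bash
python3 - <<'E'
from h import *
k=400/70
f=lambda x,y,z:at_z('w5',225+x/k,160+y/k,z)
for zt in(.0656,):
  for y in(236,240):
    t=f(196,y,zt); s=f(199.5,193,.05); print(y,(s-t)*1000)
sl=f(265,190,.05)-f(135,194,.05);print(np.arctan2(sl[1],sl[0]))
# side camera: predicted pixel row check
print(proj('w5',[.5502,-.2203,.0656]),225+196/k,160+238/k)
E
```

```text
236 [  0.5012711    2.03473885 -15.6       ]
240 [  0.47734651   2.68392202 -15.6       ]
0.06887174336421177
[259.44515447 200.97601582] 259.3 201.65
```

Tip and slot agree to about 1.5 mm (the dark slot band is biased by its visible wall). Shifting +0.5/+1.3 mm and lowering the tip to 3.5 mm below the resting face while reading the force.

```bash
python3 -m jog '[[0.5,1.3,-2,0.02],[0.5,1.3,-5,0.02],[0.5,1.3,-8,0.02],[0.5,1.3,-11,0.02],[0.5,1.3,-13,0.02],[0.5,1.3,-15,0.02],[0.5,1.3,-17,0.02],[0.5,1.3,-17,0.02]]' && python3 -m jog '[[0,0,-1,0],[0,0,-2,0],[0,0,-2,0],[0,0,-2,0],[0,0,-2,0],[0,0,-2,0],[0,0,-2,0],[0,0,-2,0]]'
cat > st.py <<'E'
from h import *
F=[];T=[];P=[]
for i in range(4):
    s=get_state(); F.append(s['ft_force']);T.append(s['torque']);P.append(s['position']); get_image('wrist')
M=R.from_rotvec(s['tool_rot']).as_matrix()
print('F',np.mean(F,0).round(2),'T',np.mean(T,0).round(3),'P',np.mean(P,0).round(4),'yaw',round(np.arctan2(M[1,1],M[0,1]),3),'j7',round(s['joint_positions'][6],2),'t',s['time'])
E
python3 st.py
```

```text
time: 10.55
position: [0.5507, -0.216, 0.1434]
tool_rot: [-2.158, -2.283, 0.0]
ft_force: [-0.6, 0.9, -1.4]
grip_width: 0.271
time: 11.55
position: [0.5508, -0.216, 0.1416]
tool_rot: [2.158, 2.283, 0.0]
ft_force: [-0.1, -0.2, -1.5]
grip_width: 0.272
F [-0.    0.12 -1.29] T [-0.121  0.037  0.006] P [ 0.5508 -0.216   0.1416] yaw 0.056 j7 0.57 t 11.7
```

No push at tip ≈47 mm, so the blade is either in the slot or still short of the head. I'll lower 1 mm and twist clockwise to feel for screw torque.

```bash
python3 -m jog '[[0,0,-0.5,0],[0,0,-1,0],[0,0,-1,0],[0,0,-1,-0.05],[0,0,-1,-0.12],[0,0,-1,-0.2],[0,0,-1,-0.3],[0,0,-1,-0.3]]'; python3 st.py
```

```text
time: 12.75
position: [0.551, -0.216, 0.1406]
tool_rot: [2.474, 1.936, 0.0]
ft_force: [0.2, -0.3, -0.2]
grip_width: 0.273
F [ 0.56 -0.26 -1.14] T [-0.132 -0.143  0.052] P [ 0.551  -0.216   0.1406] yaw -0.242 j7 0.28 t 12.9
```

Torque of about 0.05 N·m confirms the blade is in the slot and driving the screw. I'll lower until the slot floor is felt for margin, then keep turning.

```bash
python3 -m jog '[[0,0,-0.3,0],[0,0,-0.6,0],[0,0,-0.9,0],[0,0,-1.2,0],[0,0,-1.5,0],[0,0,-1.5,0],[0,0,-1.5,0],[0,0,-1.5,0]]'; python3 st.py; python3 -m jog '[[0,0,0,-0.1],[0,0,0,-0.2],[0,0,0,-0.3],[0,0,0,-0.4],[0,0,0,-0.5],[0,0,0,-0.55],[0,0,0,-0.6],[0,0,0,-0.6]]'; python3 st.py
```

```text
time: 13.95
position: [0.5509, -0.2161, 0.1392]
tool_rot: [2.475, 1.934, 0.0]
ft_force: [0.6, -0.6, 2.2]
grip_width: 0.274
F [ 0.64 -0.32  2.72] T [-0.072 -0.209  0.057] P [ 0.5509 -0.2161  0.1392] yaw -0.244 j7 0.28 t 14.1
time: 15.15
position: [0.5521, -0.2166, 0.1396]
tool_rot: [2.934, 1.117, 0.004]
ft_force: [4.7, -1.4, 1.8]
grip_width: 0.278
F [ 4.26 -1.72  1.81] T [-0.622 -1.322  0.068] P [ 0.5521 -0.2166  0.1396] yaw -0.843 j7 -0.28 t 15.3
```

The floor is felt (~4 N) and the screw is turning at 0.07 N·m. A 4.5 N side force has built up, so I'll ease 1 mm along it and continue in smaller turns.

```bash
python3 -m jog '[[0.5,-0.2,0,0],[1.2,-0.5,0,0],[1.2,-0.5,0,-0.03],[1.2,-0.5,0,-0.06],[1.2,-0.5,0,-0.09],[1.2,-0.5,0,-0.12],[1.2,-0.5,0,-0.15],[1.2,-0.5,0,-0.15]]'; python3 st.py
```

```text
time: 16.35
position: [0.5525, -0.217, 0.1393]
tool_rot: [3.011, 0.891, 0.002]
ft_force: [5.3, -2.4, 2.5]
grip_width: 0.28
F [ 5.14 -2.3   1.76] T [-0.827 -1.499  0.097] P [ 0.5525 -0.217   0.1393] yaw -0.995 j7 -0.41 t 16.5
```

The side force lies along the slot, consistent with blade friction as the slightly off-axis tip orbits, so it is bounded. I'll continue in small steps, watching the torque for the stop.

```bash
for i in 1 2; do python3 -m jog '[[0,0,0,-0.02],[0,0,0,-0.04],[0,0,0,-0.06],[0,0,0,-0.07],[0,0,0,-0.08],[0,0,0,-0.08],[0,0,0,-0.08],[0,0,0,-0.08]]' - 40 | grep -E "time|grip"; python3 st.py; done
```

```text
time: 17.55
grip_width: 0.275
F [ 4.89 -2.14  2.3 ] T [-0.824 -1.54   0.076] P [ 0.5525 -0.217   0.1394] yaw -1.075 j7 -0.49 t 17.7
time: 18.75
grip_width: 0.275
F [ 5.42 -2.23  1.87] T [-0.932 -1.605  0.066] P [ 0.5526 -0.2172  0.1394] yaw -1.155 j7 -0.56 t 18.9
```

```bash
for i in 1 2; do python3 -m jog '[[0,0,0,-0.02],[0,0,0,-0.03],[0,0,0,-0.04],[0,0,0,-0.05],[0,0,0,-0.06],[0,0,0,-0.06],[0,0,0,-0.06],[0,0,0,-0.06]]' | grep -E "grip"; python3 st.py; done
```

```text
grip_width: 0.272
F [ 5.64 -2.47  1.59] T [-1.001 -1.642  0.091] P [ 0.5527 -0.2173  0.1395] yaw -1.215 j7 -0.61 t 20.1
grip_width: 0.27
F [ 5.28 -3.02  2.26] T [-1.062 -1.653  0.058] P [ 0.5528 -0.2175  0.1395] yaw -1.275 j7 -0.67 t 21.3
```

```bash
for i in 1 2; do python3 -m jog '[[0,0,0,-0.01],[0,0,0,-0.02],[0,0,0,-0.03],[0,0,0,-0.04],[0,0,0,-0.05],[0,0,0,-0.05],[0,0,0,-0.05],[0,0,0,-0.05]]' | grep -E "grip"; python3 st.py; done
```

```text
grip_width: 0.276
F [ 5.86 -3.18  2.07] T [-1.161 -1.701  0.07 ] P [ 0.5528 -0.2176  0.1396] yaw -1.325 j7 -0.71 t 22.5
grip_width: 0.272
F [ 5.91 -3.56  1.91] T [-1.193 -1.718  0.079] P [ 0.5529 -0.2177  0.1396] yaw -1.375 j7 -0.76 t 23.7
```

```bash
for i in 1 2 3; do python3 -m jog '[[0,0,0,-0.01],[0,0,0,-0.02],[0,0,0,-0.03],[0,0,0,-0.03],[0,0,0,-0.03],[0,0,0,-0.03],[0,0,0,-0.03],[0,0,0,-0.03]]' | grep -E "grip"; python3 st.py; done
```

```text
grip_width: 0.276
F [ 5.7  -3.89  1.8 ] T [-1.219 -1.751  0.082] P [ 0.5529 -0.2178  0.1396] yaw -1.406 j7 -0.79 t 24.9
grip_width: 0.269
F [ 5.97 -3.63  2.25] T [-1.247 -1.763  0.084] P [ 0.5529 -0.2179  0.1396] yaw -1.436 j7 -0.81 t 26.1
grip_width: 0.272
F [ 5.88 -4.25  1.56] T [-1.314 -1.774  0.074] P [ 0.553  -0.218   0.1397] yaw -1.466 j7 -0.84 t 27.3
```

The stop would be expected about now, so I'll look before going further.

```bash
python3 - <<'E'
from h import *
snap('wrist','w6.png'); snap('top','t6.png'); snap('side','s6.png')
a=cv2.imread('pics/w6.png');c=cv2.imread('pics/s6.png')
b=np.hstack([cv2.resize(a[150:250,210:310],(500,500),interpolation=cv2.INTER_CUBIC),cv2.copyMakeBorder(cv2.resize(c[205:255,285:335],(300,300),interpolation=cv2.INTER_CUBIC),0,200,0,0,cv2.BORDER_CONSTANT)])
cv2.imwrite('pics/crop6.png',b)
E
```

```text
(no output)
```

View pics/crop6.png

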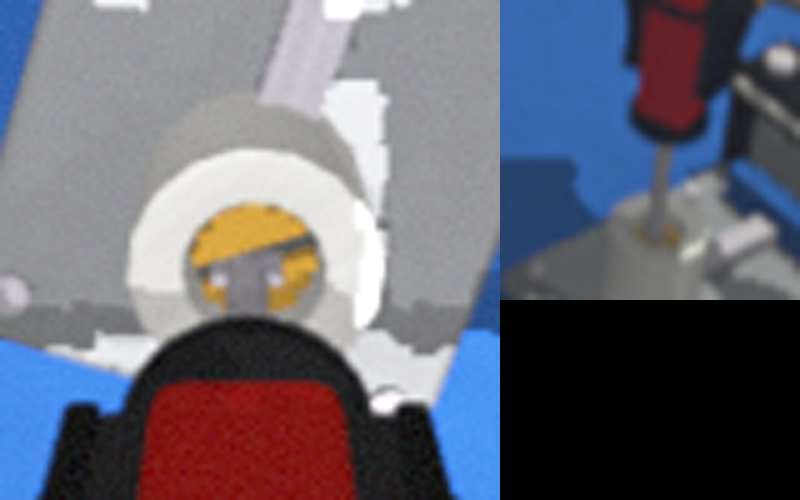

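The picture shows the blade in the slot, with the slot trailing the blade by about 0.2 rad of play and grip give. The slot has turned ~1.25 rad, so the stop must be close. Continuing in small steps.

```bash
for i in 1 2; do python3 -m jog '[[0,0,0,-0.01],[0,0,0,-0.02],[0,0,0,-0.03],[0,0,0,-0.04],[0,0,0,-0.04],[0,0,0,-0.04],[0,0,0,-0.04],[0,0,0,-0.04]]' | grep -E "grip"; python3 st.py; done
```

```text
grip_width: 0.274
F [ 6.   -3.84  1.77] T [-1.337 -1.774  0.085] P [ 0.553  -0.2181  0.1397] yaw -1.506 j7 -0.88 t 28.65
grip_width: 0.271
F [ 6.69 -4.01  1.63] T [-1.406 -1.785  0.084] P [ 0.553  -0.2181  0.1397] yaw -1.546 j7 -0.91 t 29.85
```

I'll measure the slot angle numerically: fit the lower edge of the brass half above the slot, in w6 and now.

```bash
cat > sl.py <<'E'
from h import *
import sys
def ang(fn,yaw):
    a=cv2.cvtColor(cv2.imread(f'pics/{fn}.png')[185:215,245:276],cv2.COLOR_BGR2HSV)
    a=cv2.resize(a,None,fx=4,fy=4,interpolation=cv2.INTER_LINEAR)
    m=cv2.inRange(a,(12,110,90),(32,255,255))
    n,l,st,_=cv2.connectedComponentsWithStats(m)
    c=[i for i in range(1,n) if st[i,4]>80]; i=min(c,key=lambda i:st[i,1]); ys,xs=np.where(l==i)
    pts=np.array([(x,ys[xs==x].max()) for x in np.unique(xs)],float)[8:-8]
    f=cv2.fitLine(pts.astype(np.float32),cv2.DIST_HUBER,0,.01,.01).ravel(); f*=np.sign(f[0])
    q=lambda x,y:at_z(fn,245+x/4,185+y/4,.05)
    d=q(f[2]+10*f[0],f[3]+10*f[1])-q(f[2],f[3]); w=np.arctan2(d[1],d[0]); print(fn,'slot heading',w.round(3),'lag',(w-yaw).round(3),len(pts),st[i])
for f,y in zip(sys.argv[1::2],sys.argv[2::2]): ang(f,float(y))
E
python3 -c "
from h import *
snap('wrist','w7.png')"; python3 sl.py w5 .035 w6 -1.466 w7 -1.546
```

```text
w5 slot heading 0.037 lag 0.002 72 [  16    0   88   31 2304]
w6 slot heading -1.178 lag 0.288 75 [  13   25   91   48 2606]
w7 slot heading -1.251 lag 0.295 75 [  13   24   91   49 2617]
```

The slot has turned 1.288 rad and still follows, so the stop should be immediately ahead.

```bash
python3 -m jog '[[0,0,0,-0.01],[0,0,0,-0.02],[0,0,0,-0.03],[0,0,0,-0.04],[0,0,0,-0.05],[0,0,0,-0.05],[0,0,0,-0.05],[0,0,0,-0.05]]' | grep -E "grip"; python3 st.py; python3 -c "
from h import *
snap('wrist','w8.png')"; python3 sl.py w8 -1.596
```

```text
grip_width: 0.273
F [ 6.32 -4.28  1.86] T [-1.439 -1.823  0.088] P [ 0.553  -0.2183  0.1397] yaw -1.596 j7 -0.96 t 31.1
w8 slot heading -1.271 lag 0.325 75 [  12   24   91   51 2635]
```

```bash
python3 -m jog '[[0,0,0,-0.01],[0,0,0,-0.02],[0,0,0,-0.03],[0,0,0,-0.04],[0,0,0,-0.04],[0,0,0,-0.04],[0,0,0,-0.04],[0,0,0,-0.04]]' | grep -E "grip"; python3 st.py; python3 -c "
from h import *
snap('wrist','w9.png')"; python3 sl.py w9 -1.636
```

```text
grip_width: 0.274
F [ 6.1  -4.09  1.29] T [-1.527 -1.8    0.139] P [ 0.553  -0.2184  0.1398] yaw -1.636 j7 -0.99 t 32.35
w9 slot heading -1.274 lag 0.362 75 [  12   24   91   51 2623]
```

The torque rose to 0.139 N·m with the slot stationary (1.31 rad turned in all), so it is home. I'll back off 0.3 rad into the slot play and lift straight out.

```bash
python3 -m jog '[[0,0,0,0.05],[0,0,0,0.1],[0,0,0,0.15],[0,0,0,0.2],[0,0,0,0.25],[0,0,0,0.3],[0,0,0,0.3],[0,0,0,0.3]]' ; python3 st.py; python3 -m jog '[[0,0,1,0],[0,0,3,0],[0,0,7,0],[0,0,15,0],[0,0,30,0],[0,0,50,0],[0,0,75,0],[0,0,75,0]]'|grep grip; python3 st.py;  python3 -c "
from h import *
snap('wrist','w10.png')
a=cv2.imread('pics/w10.png'); print(cv2.imwrite('pics/crop10.png',cv2.resize(a[110:250,190:330],(560,560),interpolation=cv2.INTER_CUBIC)))"
```

```text
time: 33.45
position: [0.5519, -0.2156, 0.1388]
tool_rot: [-3.118, -0.37, 0.001]
ft_force: [3.8, 1.5, 2.1]
grip_width: 0.272
F [4.05 1.38 2.  ] T [ 3.350e-01 -1.132e+00 -1.000e-03] P [ 0.5519 -0.2156  0.1389] yaw -1.334 j7 -0.72 t 33.6
grip_width: 0.273
F [ 0.11  0.4  -1.95] T [-0.062  0.154 -0.003] P [ 0.5522 -0.2169  0.215 ] yaw -1.334 j7 -0.77 t 34.8
True
```

View pics/crop10.png

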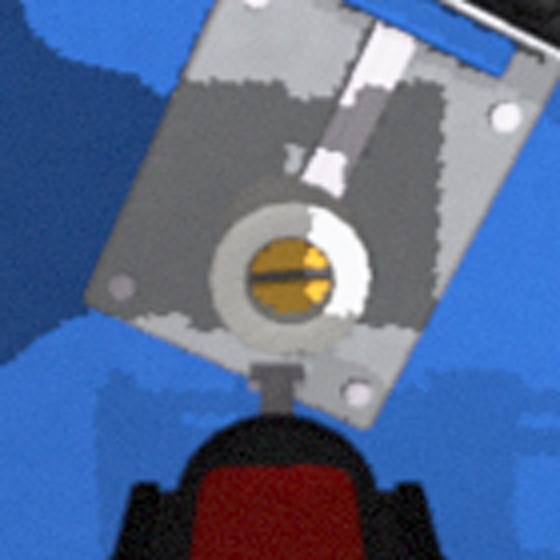

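The slot heading is now ≈-1.24 (turned ≈1.28 rad, held). The tip is at the same pixel as before, so there was no slip in the grip. Returning to the pose where the driver was picked.

```bash
python3 -m jog '[[0,15,0,0.12],[-2,50,0,0.28],[-4,90,0,0.44],[-6,130,0,0.6],[-8,170,0,0.76],[-10,210,0,0.92],[-12,250,0,1.08],[-14,290,0,1.24]]'|grep pos; python3 -m jog '[[-1,30,0,0.16],[-3,50,0,0.32],[-4.5,62,0,0.48],[-4.5,62,0,0.64],[-4.5,62,0,0.8],[-4.5,62,0,0.8],[-4.5,62,0,0.8],[-4.5,62,0,0.8]]'|grep pos; python3 st.py; python3 - <<'E'
from h import *
snap('wrist','w11.png'); a=cv2.imread('pics/w11.png'); s=get_state()
print(proj('w11',[.5341,.1353,.08]),'tip',259,201.7, at_z('w11',259,201.7,s['position'][2]-.0946))
cv2.imwrite('pics/crop11.png',cv2.resize(a[110:250,190:330],(560,560),interpolation=cv2.INTER_CUBIC))
E
```

```text
position: [0.5373, 0.0747, 0.2134]
position: [0.5334, 0.1354, 0.2139]
F [-0.06 -0.42 -1.61] T [-0.058  0.008 -0.017] P [0.5334 0.1354 0.214 ] yaw 0.705 j7 0.48 t 37.05
[258.92067861 186.38846563] tip 259 201.7 [0.53582534 0.13335878 0.11948651]
```

View pics/crop11.png

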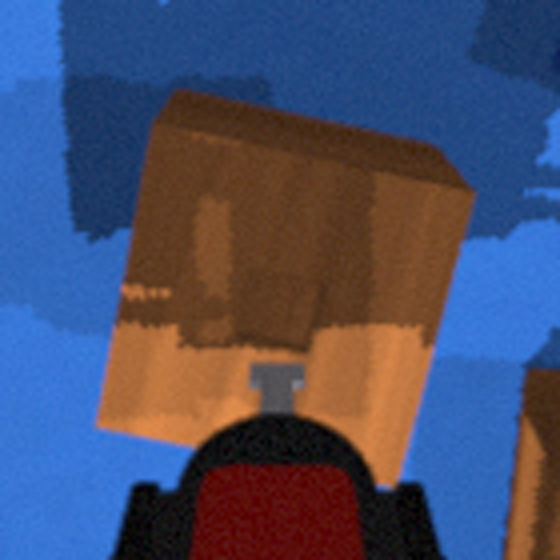

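The hole is visible, centred at about crop (278,309), with the tip at (277,368).

```bash
python3 -c "
from h import *
print(at_z('w11',190+278/4,110+309/4,.08), at_z('w11',190+277/4,110+368/4,.1194))"
```

```text
[0.53512099 0.13499499 0.08      ] [0.53619264 0.13326702 0.1194    ]
```

Within 2 mm, so I'll apply half of it and lower.

```bash
python3 -m jog '[[-0.5,1,-10,0],[-0.5,1,-25,0],[-0.5,1,-42,0],[-0.5,1,-60,0],[-0.5,1,-78,0],[-0.5,1,-93,0],[-0.5,1,-104,0],[-0.5,1,-104,0]]'; python3 -m jog '[[0,0,-2,0],[0,0,-4,0],[0,0,-5,0],[0,0,-6,0],[0,0,-7,0],[0,0,-7,0],[0,0,-7,0],[0,0,-7,0]]'; python3 st.py
```

```text
time: 38.15
position: [0.5324, 0.1363, 0.1092]
tool_rot: [-1.316, -2.852, 0.002]
ft_force: [0.7, 0.2, -1.1]
grip_width: 0.272
time: 39.15
position: [0.533, 0.1365, 0.1031]
tool_rot: [1.316, 2.852, 0.0]
ft_force: [-0.3, -0.5, -1.1]
grip_width: 0.275
F [-0.1   0.12 -1.15] T [-0.055  0.006  0.014] P [0.533  0.1365 0.1031] yaw 0.706 j7 0.54 t 39.3
```

```bash
python3 -m jog '[[0,0,-0.4,0],[0,0,-0.8,0],[0,0,-0.8,0],[0,0,-0.8,0],[0,0,-0.8,0],[0,0,-0.8,0],[0,0,-0.8,0],[0,0,-0.8,0]]' | grep ft; python3 -m jog '[[0,0,0,0],[0,0,0,0],[0,0,0,0],[0,0,0,0],[0,0,0,0],[0,0,0,0],[0,0,0,0],[0,0,0,0]]' 1 ; python3 -m jog '[[0,0,5,0],[0,0,15,0],[0,0,35,0],[0,0,60,0],[0,0,85,0],[0,0,105,0],[0,0,120,0],[0,0,120,0]]'; python3 - <<'E'
from h import *
snap('wrist','w12.png'); snap('side','s12.png'); snap('top','t12.png')
# displacement of bystanders & others vs start: difference image in top
a=cv2.imread('pics/top0.png');b=cv2.imread('pics/t12.png')
for n,(x0,y0,x1,y1) in dict(compact=(80,198,130,228),tray=(370,185,410,228)).items():
    (d,_)=cv2.phaseCorrelate(np.float32(cv2.cvtColor(a,6)[y0:y1,x0:x1]),np.float32(cv2.cvtColor(b,6)[y0:y1,x0:x1])); print(n,np.round(d,2))
c=cv2.imread('pics/side0.png');e=cv2.imread('pics/s12.png')
for n,(x0,y0,x1,y1) in dict(lens=(212,210,250,246),driver=(195,152,235,212),tray=(335,270,390,310),compact=(148,150,180,182)).items():
    (d,_)=cv2.phaseCorrelate(np.float32(cv2.cvtColor(c,6)[y0:y1,x0:x1]),np.float32(cv2.cvtColor(e,6)[y0:y1,x0:x1])); print('side',n,np.round(d,2))
w=cv2.imread('pics/w12.png')
cv2.imwrite('pics/crop12.png',np.hstack([cv2.resize(w[120:260,190:330],(400,400)),cv2.resize(e[140:220,175:255],(400,400),interpolation=cv2.INTER_CUBIC)]))
E
```

```text
ft_force: [-1.8, -1.0, 5.2]
time: 41.35
position: [0.533, 0.1365, 0.1023]
tool_rot: [1.316, 2.852, 0.0]
ft_force: [-0.2, 0.7, -0.5]
grip_width: 0.987
time: 42.35
position: [0.5337, 0.1366, 0.2236]
tool_rot: [1.316, 2.851, 0.003]
ft_force: [-0.1, -0.2, -1.0]
grip_width: 1.002
compact [-0.03  0.41]
tray [-0.    0.51]
side lens [ 0.09 -0.06]
side driver [-0.3  -0.23]
side tray [ 0.03 -0.06]
side compact [ 0.07 -0.02]
```

The viewer limit is reached, so I'm relying on the numeric checks. The driver matches its starting side image to within 0.4 px, seating contact was felt at 5 N, and the bystanders are unmoved. Handing in.

```bash
python3 -c "
from bench import *
print(close_job())"
```

```text
the job is handed in; nothing more can be done
None
```

I took the driver from the smaller wooden stand, seated its blade in the slot, turned the screw clockwise to its stop, put the driver back in its hole and handed the job in at about 42 s.

- **Finding the slot:** the blade was already lined up from the camera view and went straight in. I never felt it ride on the head and drop. The evidence that it was in the slot:
  - there was no push at about 3 mm below the resting face;
  - the torque rose by about 0.05 N·m on turning;
  - I felt the slot floor at about 4 N.
- **At the stop:** the torque rose from about 0.085 to 0.139 N·m and the slot stopped moving, about 1.31 rad from where it began. After lifting out, the slot read about 1.28 rad turned, which still clears 1.2 rad.
- **Side force:** 4 to 8 N built up on the driver during the turn, probably from the blade rubbing along the slot. My one attempt to ease it did not help.
- **Back in the stand:** I felt the driver seat at about 5 N. The side picture matches the start to within about 0.4 px, and the gripper is open about 12 cm above where it let go.
- **Bystanders:** the lens, small camera and tray match the start to within 0.1 px in the side view. The top view showed about 0.5 px for the small camera and tray, well under 15 mm. I did not check the lens there.
- **Not checked:** I could not view the final close-up because the 12-picture limit was reached, so the end state rests on these measurements.

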